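# Shim the wobbly pedestal stand

### The job

The pedestal plant stand wobbles because the foot on the arm facing the middle of the bench does not reach down to it. One of the three orange levelling wedges has its thin end snapped off: put it in the grey scrap tub. Then take a sound wedge and slide it, flat on the bench and in line with that arm, thin end first, centred under the raised foot until it drags snugly between foot and bench without jacking the stand up or shoving it along; finish while still gripping it there, everything else left where it stands.

Things in the scene. Friction and masses are not known exactly. Their poses are not given: they have to be found in the camera images.
- wedge_a: A sound orange wedge, 146 x 30 mm, 45 g. Origin: underside, below the middle of the upright finger tab at its thick end (26 mm along the wedge x 26 mm wide x 38 mm tall; grip it across its width, from above). x points along the blade to the thin end, z up. The blade starts 13 mm from the origin, 12 mm thick, and tapers evenly to 2 mm at 133 mm. Either sound wedge will do.
- wedge_b: A sound orange wedge, 146 x 30 mm, 45 g. Origin: underside, below the middle of the upright finger tab at its thick end (26 mm along the wedge x 26 mm wide x 38 mm tall; grip it across its width, from above). x points along the blade to the thin end, z up. The blade starts 13 mm from the origin, 12 mm thick, and tapers evenly to 2 mm at 133 mm. Either sound wedge will do.
- wedge_a_tip (a point): Middle of the thin end of wedge a, 1 mm above its underside, 133 mm along x from the wedge's origin.
- wedge_b_tip (a point): Middle of the thin end of wedge b, likewise.
- wedge_snapped: The orange wedge with its thin end broken off: same tab, width, origin and axes as the sound ones, but the blade ends in a ragged break 46 mm beyond the tab, about 8 mm thick there; 78 mm long in all, 35 g.
- tub: Grey plastic scrap tub, fixed for the run, open on top, 150 mm (its x) x 180 mm (its y) x 55 mm tall, walls 4 mm thick. Origin: centre of its underside.
- table: The wooden workbench; its top is at height 0. Its origin does not matter.
- stand: Low white plant stand, 2.4 kg, loose: cross base of two flat bars (36 mm wide, 32 to 42 mm above the bench), column, round wooden top (180 mm across, 154 mm high) with the bowl on it. Four 44 mm square steel foot plates, 6 mm thick, centred 150 mm out; their studs reach up to 64 mm. Origin: on the bench under the column; y along the arm with the raised foot; z up.
- foot_under (a point): Centre of the underside of the raised foot plate, 150 mm along the stand's y; its outer edge is at 172 mm. The gap to the bench is 4 to 7.5 mm, so a sound wedge starts to drag with its thin end 24 to 66 mm inside that edge; drag then grows over about 10 mm to some 20 N, and further on the stand lifts and slides. Below 15 N of drag foot and stand stay put.
- bowl: Pale green stoneware bowl, 156 mm across, 72 mm tall, 1.2 kg, standing loose on the stand's top. Leave it alone. Origin: centre of its underside.
- vase: Pale green bottle-necked vase, 86 mm across, 130 mm tall; bystander. Origin: centre of its underside.
- tumbler: Brown glass tumbler, 70 mm across, 85 mm tall; bystander. Origin: centre of its underside.
- clay_pot: Small terracotta pot, 84 mm across, 75 mm tall; bystander. Origin: centre of its underside.
- wrench: Steel wrench, 170 mm long, lying on the bench; bystander. Origin: under its middle.
- level: Aluminium spirit level with a yellow vial block, 230 x 20 x 44 mm, standing on its long edge; bystander. Origin: centre of its underside; x along it.
Not all that is in view belongs to the job. What is shaped like the wedge_a but green is not meant.

How it is judged:
By the outcome, as a careful person would: the job done as asked, in the order asked, and still so for the second after the job is handed in, while the arm keeps its last pose, push and grip.
It also fails if it takes over 54 s, if anything falls off the work surface, if the arm or the gripper's body presses on something with over 40 N, if the wrist force passes 120 N, or if a joint passes its speed limit or range.

### The arm

A 6-joint arm with a two-finger parallel gripper is mounted at the origin on the work surface. World frame = base frame: x ahead of the robot, y to its left, z up, the work surface at z = 0. Lengths are in m, angles in rad, forces in N, time in s.
With the tool pointing down it reaches from about 0.275 to 1 m from the base axis. Payload 8.4 kg.
Tool frame: the origin (TCP) lies on the centre line of the jaws, within the pads' length; the fingertips stand 17 mm ahead of it and the grasp point (between the pads) lies 2 mm behind it (bot.tcp_to_tips is the z of the fingertips in the tool frame, in m); z points along the fingers, y is the line along which they close (so a half turn about z gives the same grasp; the last joint's range is limited). The gripper opens to 85 mm and grips with 20 to 120 N. Pads are 22 mm wide; open, the fingers measure 114 mm over their backs; the gripper's body (76 mm by 85 mm) begins 54 mm behind the grasp point. The pads swing forward as they close: fully open they stand 13 mm farther back than shut.
Start: joints at [-1.309, 0.353, 1.633, -0, 1.155, -0.002], TCP at [0.163, -0.603, 0.248] pointing down, gripper open.
Joint ranges: [-2.63, 2.63], [-0.92, 2.1], [0.06, 2.66], [-1.3, 4.44], [0, 2.69], [-3.02, 3.02]. Speed limits (rad/s): [2.22, 2.22, 2.79, 3.14, 3.14, 3.14].

### API

Orientations are given as a unit quaternion [x, y, z, w].
In Python, from workcell import bot, hand, kinematics, get_obs, vision, hand_in gives the robot as it stands. The module is installed in compiled form; this text tells all that it offers. Calls block until the motion is done:
- bot.reach(position, orientation): joint-space move of the TCP to a pose.
- bot.servo_line(position, ori=None, velocity=0.15): straight line of the TCP; ori=None keeps the orientation; velocity is the mean speed in m/s.
- bot.goto_joints(angles): joint-space move.
- hand.move_gripper(opening, strength=None): finger opening in m; strength is the grip in N (None keeps the last); returns when the fingers have stopped.
- bot.dwell(seconds).
- kinematics.solve_ik(position, orientation): joint angles nearest the present ones, or None.
- get_obs(): the state.
- vision.read_camera(name): name is "scene" or "side" or "wrist"; returns a dict with "frame" (480x640x3 uint8, red, green, blue), "intrinsics" (3x3 intrinsics, pixels), "view" (4x4, takes a point from world to camera coordinates). Camera axes: x right, y down, z forward; pixel columns grow to the right and rows downward; lengths in m; the calibration is good to about 2 mm. A picture is of the moment at which its call begins. There is no depth.
A pose or a line that the arm cannot do raises bot.IKError and nothing moves.
- hand_in(): hands the job in; it is judged then, once.
The state is a dict: "time_s": time; "joint_pos": joint angles; "joint_vel": joint speeds; "joint_efforts": joint torques, N m; "position": TCP position; "orientation": TCP orientation; "wrist_force": force on the tool from outside, world axes, zero at the start; "ft_torque": the same for the moment, N m; "gripper_width": finger opening in m; "grip_force": force on a finger pad.
Only numpy, scipy, OpenCV 4.12 (cv2) and the standard library are available. Lean on these libraries where they do the work, as an engineer would, in place of code of your own. Each camera call takes 0.05 s, during which the arm holds its last target. There are 200 camera calls.

## Working session

There is one attempt and no reset: what is moved stays moved. The work goes in short steps, each a Python script; the robot and the scene stay as the last script left them, time stands still between calls to the robot, and variables do not carry over. Pictures are saved under pics/ and viewed, at most 10 in all, crops included, and the job is handed in when it is done.

```bash
mkdir -p pics; ls
cat > h.py <<'E'
import numpy as np, cv2
from workcell import bot, hand, kinematics, get_obs, vision, hand_in
def shot(n,f):
    d=vision.read_camera(n); cv2.imwrite(f'pics/{f}.png',d['frame'][:,:,::-1]); np.savez(f'pics/{f}.npz',**d); return d
def ray(d,uv,z):
    K,V=np.array(d['intrinsics']),np.array(d['view']); R,t=V[:3,:3],V[:3,3]
    uv=np.atleast_2d(uv).astype(float); c=-R.T@t
    r=(np.linalg.inv(K)@np.c_[uv,np.ones(len(uv))].T).T@R
    return c+r*((z-c[2])/r[:,2])[:,None]
def proj(d,p):
    K,V=np.array(d['intrinsics']),np.array(d['view']); p=np.atleast_2d(p)
    q=(p@V[:3,:3].T+V[:3,3])@K.T; return q[:,:2]/q[:,2:]
def down(yaw): # tool z down, tool x at world angle yaw
    return np.array([np.cos(yaw/2),np.sin(yaw/2),0,0])
E
python3 - <<'E'
from h import *
a=shot('scene','s0');b=shot('side','d0')
for d in(a,b):
    V=d['view'];print(-V[:3,:3].T@V[:3,3],d['intrinsics'][0])
o=get_obs();print(o['time_s'],o['orientation'],o['wrist_force'],bot.tcp_to_tips)
E
```

```text
pics
[ 1.68738854 -0.01836128  0.93515239] [542.89610218   0.         315.28604672]
[-0.12428412  0.9408989   0.92571119] [530.81110691   0.         318.94969391]
0.1 [ 9.91313643e-01  1.31517513e-01 -8.46739398e-05 -6.30277660e-04] [-0.41913727  0.28828096  0.05942419] 0.017
```

View pics/s0.png

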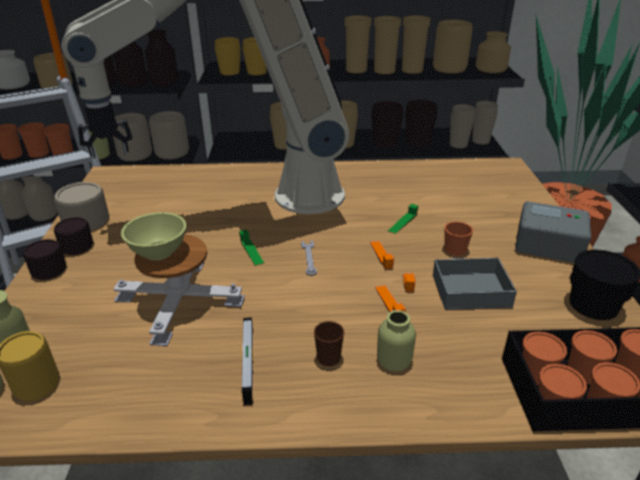

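View pics/d0.png

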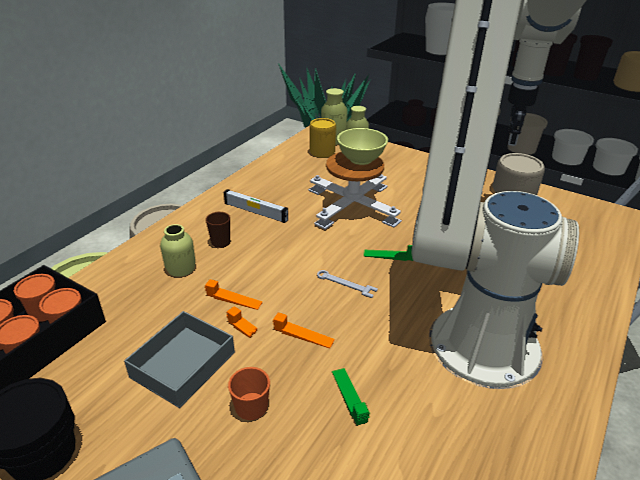

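The scene view shows the stand with its +y foot near (236,297). The three orange wedges are near (382,255), (388,300) and (409,283), and the last is the short, snapped one. The tub is at (473,283). In the side view the snapped wedge is at (240,322).

```bash
cat >> h.py <<'E'
def orange(d,amin=60):
    hsv=cv2.cvtColor(d['frame'],cv2.COLOR_RGB2HSV)
    m=cv2.inRange(hsv,(8,225,110),(20,255,255))
    c,_=cv2.findContours(m,cv2.RETR_EXTERNAL,cv2.CHAIN_APPROX_NONE)
    return [k[:,0] for k in c if cv2.contourArea(k)>amin]
E
python3 - <<'E'
from h import *
for f in('s0','d0'):
    d=np.load(f'pics/{f}.npz')
    for c in orange(d,30):
        r=cv2.minAreaRect(c); w=ray(d,c,0.005)[:,:2].astype(np.float32)
        print(f,len(c),np.round(r[0]),'world rect',[np.round(x,3) for x in cv2.minAreaRect(w)])
d=np.load('pics/s0.npz');e=np.load('pics/d0.npz')
print('tub rim scene',ray(d,[(434,262),(506,260),(514,292),(441,292)],.055).round(3))
print('tub rim side',ray(e,[(126,358),(183,314),(234,345),(180,387)],.055).round(3))
print('bar scene',ray(d,[(118,287),(241,292),(163,325)],.042).round(3))
print('side feet',ray(e,[(323,222),(392,220),(318,185),(380,180)],.042).round(3))
A=cv2.resize(d['frame'][220:360,90:270],None,fx=4,fy=4,interpolation=2)[:, :720]
B=cv2.resize(e['frame'][120:240,290:420],None,fx=4.5,fy=4.5,interpolation=2)
cv2.imwrite('pics/st.png',A[:,:,::-1])
E
```

```text
s0 69 [388. 300.] world rect [array([0.579, 0.196]), array([0.108, 0.037]), np.float64(23.886)]
s0 34 [408. 279.] world rect [array([0.497, 0.267]), array([0.025, 0.048]), np.float64(80.608)]
s0 62 [381. 253.] world rect [array([0.364, 0.212]), array([0.115, 0.038]), np.float64(9.234)]
d0 143 [302. 333.] world rect [array([0.381, 0.208]), array([0.053, 0.165]), np.float64(88.254)]
d0 78 [240. 322.] world rect [array([0.523, 0.259]), array([0.041, 0.112]), np.float64(68.935)]
d0 133 [232. 297.] world rect [array([0.603, 0.2  ]), array([0.175, 0.053]), np.float64(0.559)]
tub rim scene [[0.488 0.334 0.055]
 [0.487 0.534 0.055]
 [0.626 0.509 0.055]
 [0.618 0.324 0.055]]
tub rim side [[0.622 0.511 0.055]
 [0.614 0.348 0.055]
 [0.453 0.359 0.055]
 [0.472 0.505 0.055]]
bar scene [[ 0.547 -0.516  0.042]
 [ 0.581 -0.188  0.042]
 [ 0.7   -0.366  0.042]]
side feet [[ 0.553 -0.169  0.042]
 [ 0.386 -0.291  0.042]
 [ 0.681 -0.344  0.042]
 [ 0.526 -0.486  0.042]]
```

View pics/st.png

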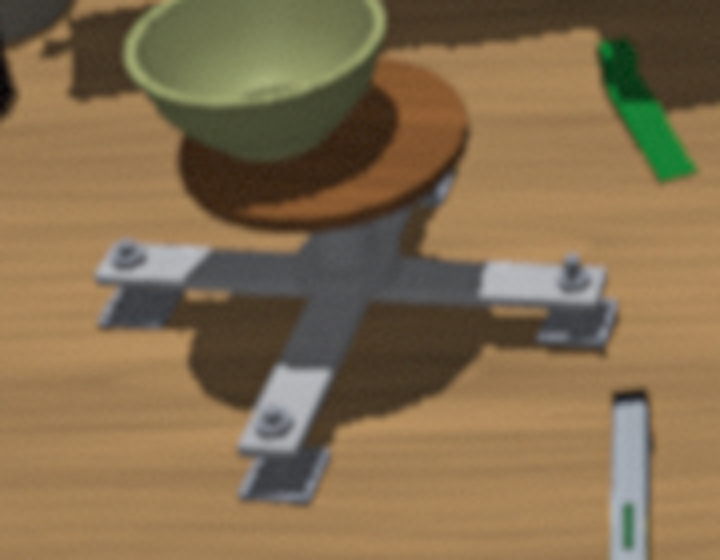

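The crop shows the right-hand (+y) foot with its stud at crop (573,272). Its plate stands off the bench. The stand's column is near (0.545,-0.34). Next are close looks from the wrist camera.

Run:
```python
from h import *
bot.reach([0.50,0.22,0.33],down(0))
d=shot('wrist','w1'); V=d['view'];print(-V[:3,:3].T@V[:3,3],V[:3,:3].round(2).tolist(),get_obs()['time_s'],get_obs()['joint_pos'])
for c in orange(d,100):
    w=ray(d,c,0.0)[:,:2].astype(np.float32)
    print(len(c),np.round(cv2.minAreaRect(c)[0]),'world rect',[np.round(x,3) for x in cv2.minAreaRect(w)])
bot.reach([0.54,-0.08,0.30],down(np.pi/2))
d=shot('wrist','w2'); V=d['view'];print(-V[:3,:3].T@V[:3,3],V[:3,:3].round(2).tolist(),get_obs()['time_s'],get_obs()['joint_pos'])
```

```text
[0.5804006  0.21939873 0.45556513] [[-0.0, -1.0, 0.0], [-0.95, 0.0, 0.31], [-0.31, -0.0, -0.95]] 3.275 [ 4.10789823e-01  1.59433843e-01  1.70547551e+00 -1.30548253e-04
  1.27684049e+00  1.98236795e+00]
[0.53959438 0.00085184 0.42569985] [[1.0, 0.0, -0.0], [0.0, -0.95, 0.31], [-0.0, -0.31, -0.95]] 5.175 [-1.49254852e-01  1.82120277e-01  1.74432229e+00  1.28567072e-04
  1.21507651e+00 -1.49179892e-01]
```

View pics/w1.png

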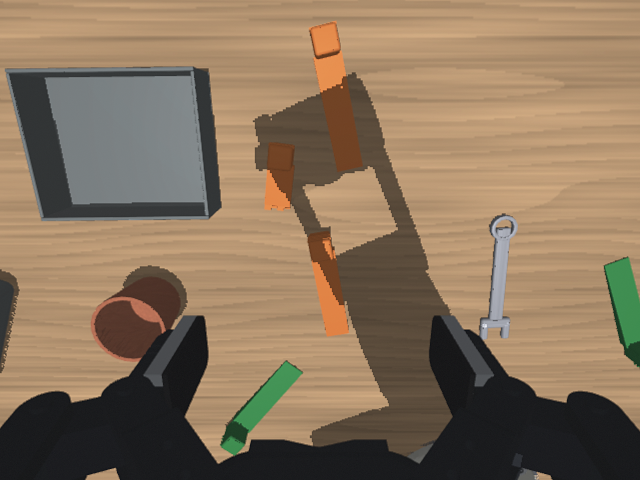

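View pics/w2.png

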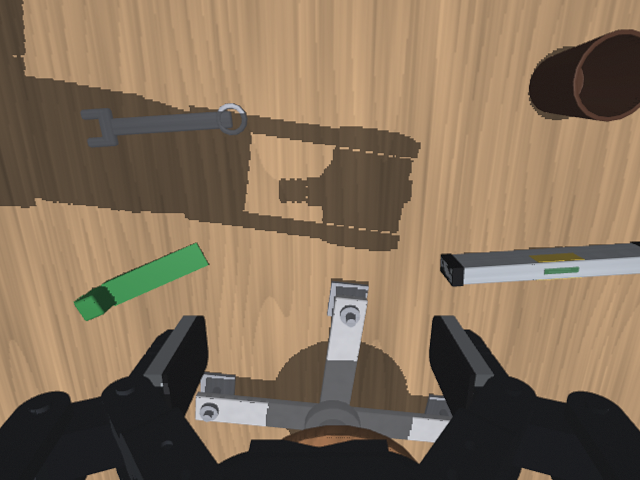

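w1 (image up is +x): the snapped wedge's tab is at (281,156) and its break at (278,208). The far wedge's tab is at (325,39) and its tip at (349,168). The near wedge's tab is at (320,243) and its tip at (337,333). In w2 the raised foot's plate has its outer edge at (331,279)–(369,283), with the stud at (349,315).

Run:
```python
from h import *
d=np.load('pics/w1.npz');e=np.load('pics/w2.npz')
for n,t,p,L in(('snap',(281,156),(278,208),59),('far',(325,39),(349,168),133),('near',(320,243),(337.5,333),133)):
    a=ray(d,t,.038)[0];b=ray(d,p,.001)[0];v=b-a;print(n,a.round(4),b.round(4),'len',np.hypot(*v[:2]).round(4),L,'ang',np.degrees(np.arctan2(v[1],v[0])).round(1))
print('tub',ray(d,[(6,70),(207,68),(209,218),(42,219)],.055).round(3))
P=lambda *q:None
pl=ray(e,[(331,279),(369,283)],.012);print('plate outer',pl.round(4),'w',np.linalg.norm(pl[1]-pl[0]))
print('stud',ray(e,[(349,311)],.06).round(4))
be=ray(e,[(336,296),(366,299),(328,360),(358,362),(321,402),(353,405)],.042);print('bar',be.round(4))
for i,j in((0,4),(1,5),(0,2),(1,3)):
    v=be[i]-be[j];print('arm ang',np.degrees(np.arctan2(v[1],v[0])))
# subpixel: white/grey bar edges by mask of low saturation
hsv=cv2.cvtColor(e['frame'],cv2.COLOR_RGB2HSV)
for r in range(300,358,8):
    row=hsv[r,300:400]; m=(row[:,1]<60)&(row[:,2]>110); x=np.where(m)[0]+300
    print(r,x.min() if len(x) else None,x.max() if len(x) else None)
cv2.imwrite('pics/foot.png',cv2.resize(e['frame'][260:420,270:430],None,fx=3.7,fy=3.7,interpolation=cv2.INTER_CUBIC)[:,:,::-1])
```

```text
snap [0.5375 0.2584 0.038 ] [0.4725 0.2673 0.001 ] len 0.0657 59 ang 172.2
far [0.6485 0.2125 0.038 ] [0.52   0.1833 0.001 ] len 0.1318 133 ang -167.2
near [0.4405 0.2171 0.038 ] [0.3011 0.1933 0.001 ] len 0.1415 133 ang -170.3
tub [[0.619 0.515 0.055]
 [0.621 0.324 0.055]
 [0.474 0.336 0.055]
 [0.473 0.514 0.055]]
plate outer [[ 0.5542 -0.1817  0.012 ]
 [ 0.5985 -0.1867  0.012 ]] w 0.044588550364229276
stud [[ 0.5719 -0.1972  0.06  ]]
bar [[ 0.5588 -0.1887  0.042 ]
 [ 0.5917 -0.1923  0.042 ]
 [ 0.5507 -0.2706  0.042 ]
 [ 0.5856 -0.2733  0.042 ]
 [ 0.5427 -0.33    0.042 ]
 [ 0.5815 -0.3344  0.042 ]]
arm ang 83.51387107487055
arm ang 85.88219755892413
arm ang 84.36059440677595
arm ang 85.658793422273
300 329 366
308 328 366
316 333 364
324 332 363
332 330 362
340 329 360
348 328 359
356 327 357
```

View pics/foot.png

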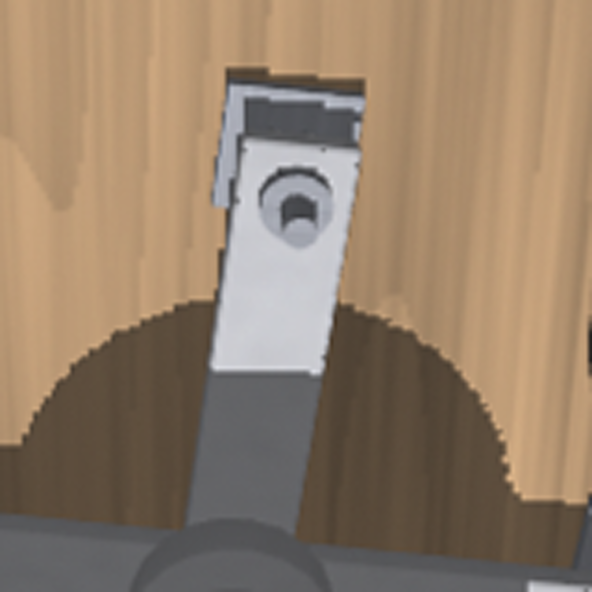

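Run:
```python
from h import *
y=np.radians(-8); q=down(y)
hand.move_gripper(0.055,40)
bot.reach([.533,.259,.12],q)
bot.servo_line([.533,.259,.024])
hand.move_gripper(0.0,40); o=get_obs();print(o['gripper_width'],o['grip_force'],o['wrist_force'])
bot.servo_line([.533,.259,.15],velocity=.2)
print(get_obs()['gripper_width'])
q0=down(0)
bot.reach([.565,.423,.15],q0)
bot.servo_line([.565,.423,.034]); print(get_obs()['wrist_force'])
hand.move_gripper(0.055)
bot.servo_line([.565,.423,.16],velocity=.2)
bot.reach([.42,.213,.20],down(np.radians(9)))
d=shot('wrist','w3');shot('side','d3');print(get_obs()['time_s'])
```

```text
0.025552309887735415 39.679851830005646 [-0.26025016 -0.29816757  6.53318504]
0.025441854736714578
[-0.47756072 -0.02251871 -0.89396155]
13.4333
```

View pics/w3.png

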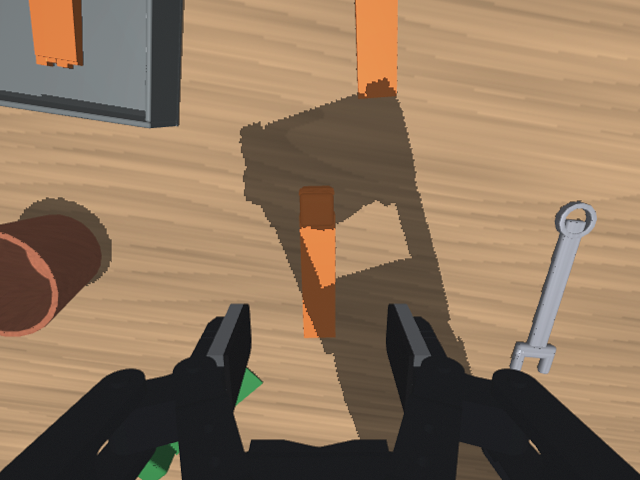

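View pics/d3.png

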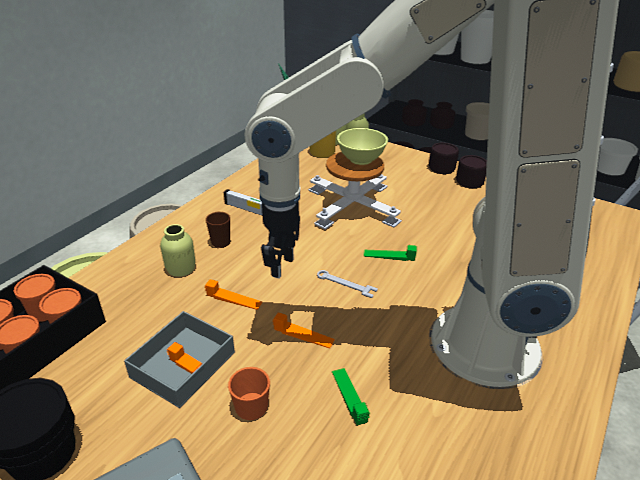

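w3 shows the near wedge's tab top at (300–335, 188–226) and its tip at (303–335, 338). d3 shows the snapped wedge lying flat in the tub.

Run:
```python
from h import *
d=np.load('pics/w3.npz')
a=ray(d,(317,207),.038)[0];b=ray(d,(319,337.5),.001)[0];v=(a-b)[:2];L=np.hypot(*v);ang=np.arctan2(v[1],v[0])
g=b[:2]+.133*v/L
print(a.round(4),b.round(4),L,np.degrees(ang),g)
assert abs(L-.133)<.008
q=down(ang)
bot.reach([*g,.12],q);bot.servo_line([*g,.024])
hand.move_gripper(0.0,80);o=get_obs();print(o['gripper_width'],o['grip_force'],o['wrist_force'],o['position'])
bot.servo_line([*g,.10],velocity=.2)
A=np.radians(84.8);u=np.array([np.cos(A),np.sin(A)]);p=np.array([.576,-.184])+.175*u
bot.reach([*p,.10],down(A))
print(get_obs()['wrist_force'],get_obs()['gripper_width'])
bot.servo_line([*p,.027],velocity=.1)
f0=np.array(get_obs()['wrist_force']);z=.027
for z in np.arange(.0265,.0215,-.0005):
    bot.servo_line([*p,z],velocity=.02);f=np.array(get_obs()['wrist_force'])
    if f[2]-f0[2]>1.5:break
print(z,f0,f,p,get_obs()['position'])
shot('wrist','w4');print(get_obs()['time_s'])
```

```text
[0.4335 0.2166 0.038 ] [0.2986 0.1936 0.001 ] 0.13680089282887004 9.706995761498133 [0.42973351 0.21598018]
0.02508149450196541 78.37031900882721 [-1.98213457 -0.61197007  9.00396571] [0.43049881 0.21638515 0.02515591]
[-0.14544384 -0.58068034 -0.09290027] 0.02460914031923133
0.024999999999999998 [ 0.58844571 -0.02777508 -0.65049855] [-0.96484429 -0.48653801  2.00497207] [ 0.5918607  -0.00972023] [ 0.59191867 -0.00973307  0.02520023]
19.0583
```

View pics/w4.png

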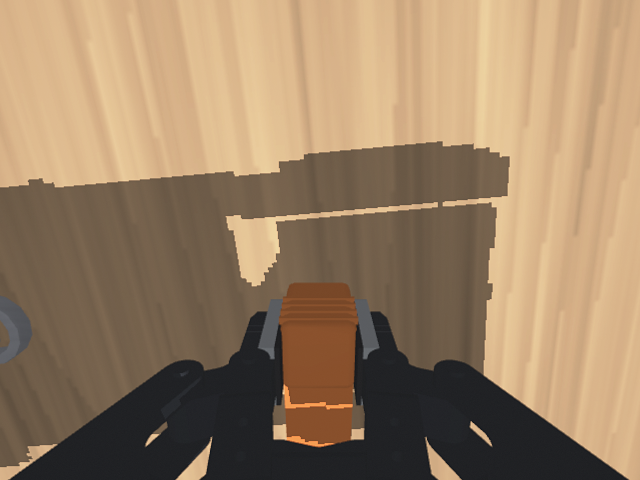

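w4 shows the wedge's tab held squarely between the pads, but the foot lies outside this view. I'll check the alignment in the scene and side cameras.

Run:
```python
from h import *
e=np.load('pics/w2.npz')
o1=ray(e,[(332.2,282),(368.6,285.2)],.0115);print(o1.round(4),o1.mean(0).round(4))
print('stud',ray(e,[(350.5,322)],.064).round(4))
hsv=cv2.cvtColor(e['frame'],cv2.COLOR_RGB2HSV)
R=[];Lf=[]
for r in range(318,358,2):
    row=hsv[r,300:400];m=(row[:,1]<60)&(row[:,2]>110);x=np.where(m)[0]+300
    R.append((x.max()+.5,r));Lf.append((x.min()-.5,r))
for P in(Lf,R):
    w=ray(e,P,.042)[:,:2];k=np.polyfit(w[:,1],w[:,0],1);print('ang',90-np.degrees(np.arctan(k[0])),'x at y=-.2',np.polyval(k,-.2))
a=shot('scene','s5');b=shot('side','d5')
A=cv2.resize(a['frame'][240:330,190:320],None,fx=5,fy=5,interpolation=2)
B=cv2.resize(b['frame'][175:265,260:390],None,fx=5,fy=5,interpolation=2)
C=np.vstack([A,B]); C=cv2.resize(C,None,fx=.66,fy=.66,interpolation=3); print(C.shape)
cv2.imwrite('pics/ab.png',C[:,:,::-1])
for d in(a,b):
    for c in orange(d,20): print(cv2.boundingRect(c))
```

```text
[[ 0.5556 -0.1857  0.0115]
 [ 0.5982 -0.1898  0.0115]] [ 0.5769 -0.1877  0.0115]
stud [[ 0.5734 -0.2081  0.064 ]]
ang 83.08126323543154 x at y=-.2 0.5565146789072803
ang 82.99569617620688 x at y=-.2 0.592981876051136
(594, 429, 3)
(261, 300, 28, 7)
(377, 287, 27, 23)
(462, 279, 16, 11)
(167, 342, 35, 31)
(205, 280, 57, 30)
(275, 244, 8, 16)
(290, 234, 24, 20)
```

View pics/ab.png

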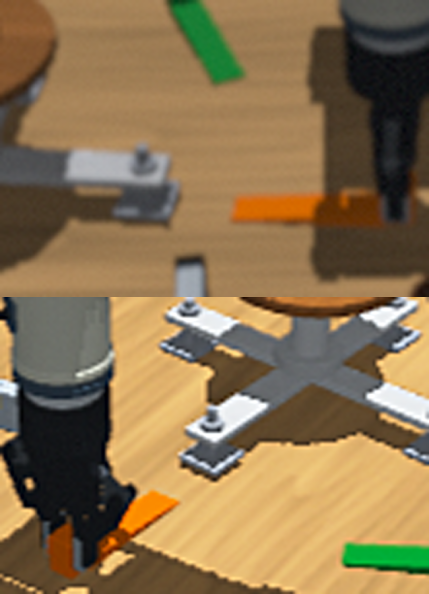

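The crops show the wedge lying flat and nearly in line with the raised foot. Its tip is near scene pixel (260,304) and side pixel (311,235).

Run:
```python
from h import *
a=np.load('pics/s5.npz');b=np.load('pics/d5.npz')
print('exp tip',[.5798,-.1422],'scene',ray(a,(260.5,303.6),.001).round(4),'side',ray(b,(311.5,235.5),.001).round(4))
# known foot features in same views, for camera consistency: outer edge of plate
x0=np.array([.5762,-.187,.0115]);print(proj(a,x0),proj(b,x0), 'corner-based: scene',ray(a,[(190+179/3.3,240+184/3.3),(190+165/3.3,240+216/3.3)],.0115).round(4),'side',ray(b,[(260+180/3.3,175+(455-297)/3.3),(260+243/3.3,175+(455-297)/3.3),(260+212/3.3,175+(472-297)/3.3)],.0115).round(4))
A=np.radians(83.05);u=np.array([np.cos(A),np.sin(A)]);p=np.array([.5762,-.187])+.155*u
P=get_obs()['position']
bot.servo_line([P[0],P[1],.030]);bot.servo_line([*p,.030],down(A),velocity=.1);f0=np.array(get_obs()['wrist_force'])
for z in np.arange(.0275,.0215,-.0005):
    bot.servo_line([*p,z],velocity=.02);f=np.array(get_obs()['wrist_force'])
    if f[2]-f0[2]>1.5:break
print(z,f0,f,p,get_obs()['position'],get_obs()['time_s'])
s=shot('scene','s6');t=shot('side','d6')
for n,d in(('s',s),('d',t)):
    for c in orange(d,20):
        w=ray(d,c,.002)
        if w[:,1].mean()<.05:
            i=w[:,1].argmin();print(n,w[w[:,1]<w[:,1].min()+.004].round(4).tolist())
print('exp tip',p-.133*u)
```

```text
exp tip [0.5798, -0.1422] scene [[ 0.5812 -0.1405  0.001 ]] side [[ 0.5754 -0.1411  0.001 ]]
[[242.71488525 299.77921447]] [[319.5084593  225.23145925]] corner-based: scene [[ 0.5597 -0.1843  0.0115]
 [ 0.5989 -0.1922  0.0115]] side [[ 0.5957 -0.1894  0.0115]
 [ 0.5468 -0.2213  0.0115]
 [ 0.5563 -0.1822  0.0115]]
0.024999999999999998 [-0.65528873  0.23397493 -1.35228663] [-0.24432889  0.37504224  3.22311398] [ 0.59495549 -0.03313892] [ 0.59503446 -0.03315174  0.02520515] 21.3167
s [[0.571, -0.1583, 0.002], [0.575, -0.1607, 0.002], [0.5791, -0.1604, 0.002], [0.5832, -0.1601, 0.002], [0.5872, -0.1598, 0.002], [0.5914, -0.1569, 0.002]]
d [[0.633, -0.0807, 0.002]]
d [[0.594, -0.1615, 0.002], [0.5678, -0.1598, 0.002], [0.5757, -0.1609, 0.002], [0.5782, -0.1593, 0.002], [0.5835, -0.162, 0.002], [0.5861, -0.1604, 0.002], [0.5915, -0.1631, 0.002]]
exp tip [ 0.57886207 -0.16516165]
```

Run:
```python
from h import *
A=np.radians(83.05);u=np.array([np.cos(A),np.sin(A)]);n=np.array([u[1],-u[0]])
p=np.array([.5762,-.187])+.155*u-.001*n
Z=.025
F=lambda:np.array(get_obs()['wrist_force'])
bot.servo_line([*(p-.020*u),Z],velocity=.05);print(F().round(2))
bot.servo_line([*(p-.042*u),Z],velocity=.05);f0=F();print(f0.round(2),get_obs()['time_s'])
s=.042
while s<.100:
    s+=.001;bot.servo_line([*(p-s*u),Z],velocity=.015);f=F();D=(f-f0)[:2]@u
    print(round(s,3),D.round(2),((f-f0)[:2]@n).round(2),f[2].round(2),end=' | ')
    if D>7:break
bot.dwell(.3);f=F();print('\nfinal',s,(f-f0)[:2]@u,f,get_obs()['position'],p-s*u,get_obs()['time_s'],get_obs()['gripper_width'])
shot('scene','s7');shot('side','d7')
```

```text
[-0.22 -3.68  5.48]
[-0.45 -1.71  5.65] 22.5583
0.043 1.81 0.23 5.16 | 0.044 3.69 -0.23 5.73 | 0.045 3.45 -0.05 5.7 | 0.046 4.39 -0.26 6.03 | 0.047 3.83 0.7 5.62 | 0.048 3.75 0.64 5.41 | 0.049 4.19 -0.09 4.87 | 0.05 4.55 0.12 5.29 | 0.051 4.39 -0.07 4.89 | 0.052 4.0 0.4 5.91 | 0.053 5.0 0.09 5.62 | 0.054 3.88 1.05 4.12 | 0.055 3.29 -0.99 5.58 | 0.056 5.27 -0.97 5.45 | 0.057 3.96 -0.18 5.53 | 0.058 3.95 -0.07 5.22 | 0.059 3.48 0.12 5.18 | 0.06 4.49 0.18 6.08 | 0.061 4.41 -0.63 5.64 | 0.062 4.03 -0.17 5.08 | 0.063 3.64 0.41 5.28 | 0.064 3.91 0.59 5.89 | 0.065 3.4 0.7 4.98 | 0.066 3.89 0.11 5.46 | 0.067 4.66 0.25 5.4 | 0.068 4.37 0.91 5.01 | 0.069 3.77 0.26 5.14 | 0.07 3.53 -0.2 5.07 | 0.071 2.89 0.35 6.54 | 0.072 5.54 -0.49 5.33 | 0.073 5.05 0.5 5.81 | 0.074 3.78 -0.47 5.15 | 0.075 4.08 0.09 5.14 | 0.076 3.37 -0.04 5.74 | 0.077 3.77 0.47 6.0 | 0.078 5.9 -0.36 5.68 | 0.079 7.31 0.23 5.81 | 
final 0.07900000000000003 8.239987722097537 [0.86913493 6.43206273 5.52177882] [ 0.5845674  -0.11113949  0.02520059] [ 0.58440359 -0.11143744] 32.1083 0.025095608595150292
```

Foot drag began at about s=77 mm, which puts the tip some 52–55 mm inside the foot's edge, within the stated range. I'll push a little further for a snug fit.

Run:
```python
from h import *
A=np.radians(83.05);u=np.array([np.cos(A),np.sin(A)]);n=np.array([u[1],-u[0]])
p=np.array([.5762,-.187])+.155*u-.001*n;s=.079
F=lambda:np.array(get_obs()['wrist_force'])
while s<.086:
    s+=.0005;bot.servo_line([*(p-s*u),.025],velocity=.01);bot.dwell(.1);f=np.mean([F()],0);D=f[:2]@u
    print(round(s,4),D.round(2),f[2].round(2),end=' | ')
    if D>10:break
bot.dwell(.5);f=F();print('\nfinal',f,f[:2]@u,get_obs()['position'],get_obs()['time_s'],get_obs()['grip_force'])
s0=np.load('pics/s6.npz');s1=shot('scene','s8');d0=np.load('pics/d6.npz');d1=shot('side','d8')
# did the stand move? register bowl/stand patches
for a,b,(r0,r1,c0,c1) in((s0,s1,(205,345,105,225)),(d0,d1,(120,215,325,405))):
    g=[cv2.cvtColor(k['frame'],cv2.COLOR_RGB2GRAY)[r0:r1,c0:c1].astype(np.float32) for k in(a,b)]
    print('shift px',cv2.phaseCorrelate(*g,cv2.createHanningWindow(g[0].shape[::-1],cv2.CV_32F)),'meandiff',np.abs(g[0]-g[1]).mean())
t=s1
for nme,d in(('s',s1),('d',d1)):
    for c in orange(d,10):
        w=ray(d,c,.006)
        if w[:,1].mean()<.05:
            l=(w[:,:2]-[.5762,-.187])@n; al=(w[:,:2]-[.5762,-.187])@u; m=al<.05
            print(nme,'along',al.min().round(4),al.max().round(4),'lateral',l[m].min().round(4) if m.any() else 0,l[m].max().round(4) if m.any() else 0)
```

```text
0.0795 8.38 5.57 | 0.08 9.02 5.68 | 0.0805 10.52 5.94 | 
final [0.17781584 9.06849978 6.21590799] 9.023381854559059 [ 0.58444317 -0.11193494  0.02517836] 33.7583 79.24923285841942
shift px ((0.005258226346178674, 0.016135378159717106), 0.9745651538725253) meandiff 1.2425
shift px ((0.18376574447755445, 0.006383981520919235), 0.957748610029618) meandiff 5.1057897
s along 0.0025 0.015 lateral -0.011 0.014
d along 0.0002 0.0595 lateral -0.0194 0.0025
d along 0.0334 0.0937 lateral 0.0236 0.0385
```

```bash
python3 -c "
from h import *
print(get_obs()['wrist_force']);print(hand_in())"
```

```text
[ 0.71886618 10.24726231  5.89071198]
the job is handed in; nothing more can be done
None
```

I handed the job in at about 34 s: the snapped wedge is in the scrap tub, and a sound wedge is still gripped snug under the raised foot at 9–10 N of push, with no stand movement seen in the camera check.

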